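Pen the sample bottle and drop the gate latch

ROBOT

A 6-joint arm with a two-finger parallel gripper is mounted at the origin on the work surface. World frame = base frame: x ahead of the robot, y to its left, z up, the work surface at z = 0. Lengths are in m, angles in degrees, forces in N, time in s.
With the tool pointing down it reaches from about 0.325 to 1 m from the base axis. Payload 5.1 kg.
Tool frame: the origin (TCP) lies at the very end of the fingers, on their centre line; the grasp point (between the pads) lies 19 mm behind it; z points along the fingers, y is the direction in which the jaws open and shut (so a half turn about z gives the same grasp; the last joint's range is limited). The gripper opens to 85 mm and grips with 20 to 120 N. Pads are 22 mm wide; open, the fingers measure 114 mm over their backs; the gripper's body (76 mm by 85 mm) begins 54 mm behind the grasp point. The pads swing forward as they close: fully open they stand 13 mm farther back than shut.
Start: joints at [-77.613, 7.093, 94.555, -0, 78.352, -4.733], TCP at [0.191, -0.621, 0.231] pointing down, gripper open.
Joint ranges: [-149.61, 149.61], [-58.7, 133.49], [1.44, 155.28], [-77.14, 257.14], [18.33, 153.61], [-166.67, 166.67]. Speed limits (degrees/s): [147.25, 147.25, 180, 180, 180, 180].

INTERFACE

Orientations are given as [roll, pitch, yaw] about the fixed x, y, z axes, in that order (R = Rz(yaw) Ry(pitch) Rx(roll)).
In Python, from plant import manip gives the robot as it stands.
- The arm moves only by the tool move_arm, never from a script. Its argument "motion" is a list of rows, each an object of numbers: "x", "y", "z": the shift along the tool's x, y, z in m; "wx", "wy", "wz": the turn, a rotation vector about the tool's x, y, z in rad; "fingers": the closure, from -1 (fully open) to 1 (shut). A call has exactly 5 rows; each row is the pose to reach, as a shift and turn from the pose measured when the call began, along the tool's axes at that moment; what a row does not reach only later rows make up. A row lasts 1/10 s, in which the tool goes at most 50 mm and 8.59 degrees, less where a joint would pass 70% of its speed; a pose out of reach is approached as far as the arm can. A call with a gripper value outside its range is refused whole. The fingers move at their own pace and stop on an object; "grip_force" is the grip in N (left out, the last holds). Time passes only in rows, so rows that repeat a pose let the fingers close, or fill a call up. It gives the time, the measured TCP pose, the force and the opening at its end, in the units of the state.
- manip.get_obs(): the state, without advancing time (a new reading comes with each control period).
- manip.camera(name): name is "scene" or "side" or "wrist"; returns a dict with "color" (480x640x3 uint8, blue, green, red), "z_map" (480x640 float32, m along the optical axis (not along the pixel's ray), 0 where there is no reading), "mtx" (3x3 intrinsics, pixels), "rvec" (rotation vector, rad) and "tvec" (3), from world to camera coordinates, as OpenCV has them. Camera axes: x right, y down, z forward; pixel columns grow to the right and rows downward; lengths in m; the calibration is good to about 2 mm. A picture is of the moment at which its call begins.
- manip.close_job(): hands the job in, once; it reports no verdict.
The state is a dict: "clock": time; "joints": joint angles; "qd": joint speeds; "joint_efforts": joint torques, N m; "eef_pos": TCP position; "orientation": TCP orientation; "contact_force": force on the tool from outside, world axes, zero at the start; "moment": the same for the moment, N m; "gripper_width": opening from 0.0 (shut) to 1.0 (fully open).
Only numpy, scipy, OpenCV 4.12 (cv2) and the standard library are available. Lean on these libraries where they do the work, as an engineer would, in place of code of your own. Each camera call takes 0.05 s, during which the arm holds its last target.

TASK

Stand the blue-capped sample bottle upright on the black rubber pad inside the small steel holding pen and let go of it. Then swing the pen's gate shut, lifting the red latch bar over the yellow striker, and let the bar drop fully into the catch so that the gate is held shut. Leave the white-capped bottle, the lidded tub and the green carton where they are.

Things in the scene. Friction and masses are not known exactly. Their poses are not given: they have to be found in the camera images.
- sample_mid (a point): The sample bottle: white, upright, 160 mm tall, about 0.3 kg; body 70 mm (its x) by 50 mm (its y) up to 112 mm, then shoulder, neck and a BLUE round cap, diameter 34 mm, from 132 to 160 mm above its foot: pinch it by the cap from above. Point: on its axis half-way up, 80 mm above its foot, 66 mm below the cap's middle. It may have swapped places with the white-capped bottle.
- stock_mid (a point): Bystander: a bottle of the same shape and size, but with a WHITE cap; the point lies on its axis 80 mm above its foot. Leave it alone.
- tub_mid (a point): Bystander: a white lidded tub, 128 mm in diameter, 105 mm tall; the point is its centre. Leave it alone.
- carton_mid (a point): Bystander: a green carton 230 x 120 x 70 mm; the point is its centre. Leave it alone.
- pad (a point): Centre of the top of the black rubber pad, 120 x 120 mm, 9 mm above the work surface, in the pen. Its axes are the pen's: x along the shut gate from hinge to latch post, y from the gate into the pen, z up. From here the side rails are at x = -100 and +100 mm, the back rail at y = +70 mm, the shut gate in the plane y = -125 mm.
- pen: The fixed steel holding pen, same axes as the pad; origin at the middle of its 250 x 230 mm base plate, on the work surface, 35 mm from the pad's centre towards the gate. Open at the top; rails on three sides up to 99 mm high, corner posts up to 110 mm; the fourth side is the gate. Its place and yaw differ from run to run.
- gate_hinge (a point): A point on the gate's upright hinge axis, 100 mm above the work surface, at x = -100, y = -125 mm from the pad in the pen's axes. It has the pen's axes and does not turn with the gate.
- striker_top (a point): Centre of the top of the yellow striker, 100 mm above the work surface; pen's axes. An upright prong, 20 mm (x) by 12 mm (y), unramped, on the latch post 200 mm from the hinge axis. The catch is the gap between it and the post; the bar drops into it. A lowered bar's underside is 19 mm below this top, so it cannot pass: it stops the gate at about 0.15 rad.
- gate (a joint): Gate angle in rad: 0 = shut (stop), positive = swung open, outward from the pen, clockwise seen from above, up to 1.3; starts at 0.5 to 0.9. A leaf reaching 180 mm from its hinge axis, 6 mm thick, top edge 98 mm above the work surface. It turns easily and stays where it is left.
- latch (a joint): Angle of the red latch bar against the gate in rad: 0 = down, level, on its stop; positive = free end raised, up to 0.7. It falls by its own weight when let go. From about 0.15 it clears the striker, at 0.3 well. Bar 14 mm high, 8 mm thick, along the gate's outer face; free end 225 mm from the hinge axis.
- latch_pivot (a point): The latch bar's pivot (axis level, square to the gate), on the gate: 50 mm along it from the hinge axis, 12 mm outside its mid-plane, 88 mm above the work surface. This entry turns with the gate: x along the gate to its free end, y square to it (into the pen when shut).
- latch_tab (a point): Centre of the red upright thumb tab on the latch bar: 26 mm along the bar, 12 mm thick (square to the gate), 34 mm tall; 90 mm along the bar from the pivot and 48 mm above it, so 136 mm above the work surface with the bar down. Axes turn with bar and gate. Pinched from above across its thickness it both lifts the bar and swings the gate; turn the grip with the gate.
There are look-alikes about, which are no part of the job. What is shaped like the part that bears sample_mid but purple is not meant.

How it is judged (in metres and radians):
On the way, in this order (a step that is already met when the one before it is completed fails the run):
1. the sample bottle stands upright on the pad, let go (x of sample_mid in the frame of pad between -0.036 and 0.036 m and y of sample_mid in the frame of pad between -0.036 and 0.036 m and z of sample_mid in the frame of pad below 0.085 m and angle between sample_mid's own z axis and vertical below 0.1 rad and contact force between the fingers and sample below 0.1 N), for 0.2 s.
2. the latch bar is raised over the striker with the gate nearly shut (value of joint latch above 0.12 rad and value of joint gate below 0.12 rad), for 0.05 s.
At the end, for the whole second after the job is handed in: The sample bottle stands upright (within 0.1 rad) on the pad, its axis within 36 mm of the pad's centre in the pen's x and in its y; the gate is shut (below 0.06 rad) with the latch bar down in the catch (below 0.05 rad) and at rest (x of sample_mid in the frame of pad between -0.036 and 0.036 m and y of sample_mid in the frame of pad between -0.036 and 0.036 m and z of sample_mid in the frame of pad below 0.085 m and angle between sample_mid's own z axis and vertical below 0.1 rad and value of joint gate below 0.06 rad and value of joint latch below 0.05 rad and velocity of joint latch between -0.1 and 0.1 rad/s); the robot touches nothing.
It fails at once if the white-capped bottle, the tub or the carton is moved by more than 30 mm (distance of any of stock_mid, tub_mid, carton_mid from where it was at the start of the episode above 0.03 m).
It fails at once if the sample bottle is tipped over (angle between sample_mid's own z axis and vertical above 0.8 rad).
It also fails if it takes over 58 s, if anything falls off the work surface, if the arm or the gripper's body presses on something with over 40 N, if the wrist force passes 120 N, or if a joint passes its speed limit or range.

## Working session

There is one attempt and no reset: what is moved stays moved. The work goes in short steps, Python scripts to look and compute and a tool call to move; the robot and the scene stay as the last step left them, time stands still between calls to the robot, and variables do not carry over. Pictures are saved under pics/ and viewed, and the job is handed in when it is done.

Besides the shell and the picture viewer there is one more tool, called after "Emit:" in YAML: its name, and indented under it one key for each argument. move_arm: Moves the arm, as the interface text tells. Its arguments: {"type":"object","properties":{"motion":{"type":"array","items":{"type":"object","properties":{"x":{"type":"number"},"y":{"type":"number"},"z":{"type":"number"},"wx":{"type":"number"},"wy":{"type":"number"},"wz":{"type":"number"},"fingers":{"type":"number"}}}},"grip_force":{"type":"number"}},"required":["motion"]}

```bash
mkdir -p pics; ls; cat > h.py <<'E'
import numpy as np, cv2
from plant import manip
from scipy.spatial.transform import Rotation as Ro
def cam(n,save=None):
    c=manip.camera(n)
    if save: cv2.imwrite('pics/'+save,c['color'])
    return c
def pts(c):
    R=cv2.Rodrigues(np.array(c['rvec'],float))[0]; t=np.array(c['tvec'],float).ravel()
    K=np.array(c['mtx']); z=c['z_map'].astype(float)
    v,u=np.mgrid[0:z.shape[0],0:z.shape[1]]
    P=np.stack([(u-K[0,2])/K[0,0]*z,(v-K[1,2])/K[1,1]*z,z],-1)
    W=(P-t)@R
    W[z<=0]=np.nan
    return W
def tool():
    o=manip.get_obs()
    return np.array(o['eef_pos']),Ro.from_euler('xyz',o['orientation'],degrees=True)
E
python3 - <<'E'
from h import *
print(manip.get_obs())
for n in ['scene','side','wrist']:
    c=cam(n,n+'0.png'); np.savez('pics/'+n+'0.npz',**c)
    print(n,c['tvec'],c['rvec'])
E
```

```text
pics
{'clock': 0.0, 'joints': array([-7.76152117e+01,  7.13253210e+00,  9.46344554e+01,  3.76182578e-03,
        7.83527331e+01, -4.73337437e+00]), 'qd': array([ 0.09810991,  0.00786624, -0.00362334, -0.0057903 ,  0.15648625,
       -0.02607324]), 'joint_efforts': array([-5.84742629e-04, -4.23615646e+01, -3.65450156e+01, -2.12061659e-04,
        7.03392245e-03,  1.23563197e-05]), 'eef_pos': array([ 0.19117148, -0.62060582,  0.23006006]), 'orientation': array([-1.79880992e+02, -1.35494334e-02,  1.71173852e+01]), 'contact_force': array([ 0.00823855, -0.52813447,  0.6752551 ]), 'moment': array([-0.02988212,  0.01789641, -0.03002505]), 'gripper_width': 0.9981596345652056}
scene [-0.48594275 -0.02346584  1.54060094] [ 2.05132324  0.58014507 -0.32274283]
side [0.44590173 0.33956569 1.15202148] [ 1.03788102 -2.52385531  0.9079995 ]
wrist [-0.64846043 -0.03421687  0.380523  ] [-2.35179297  1.73636467  0.23254449]
```

View pics/scene0.png

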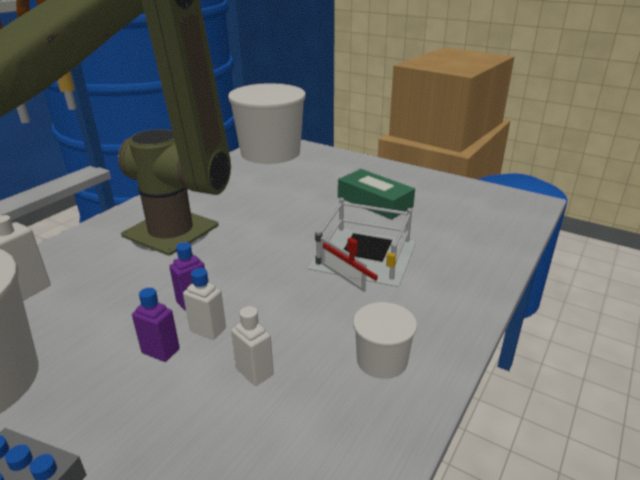

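View pics/side0.png

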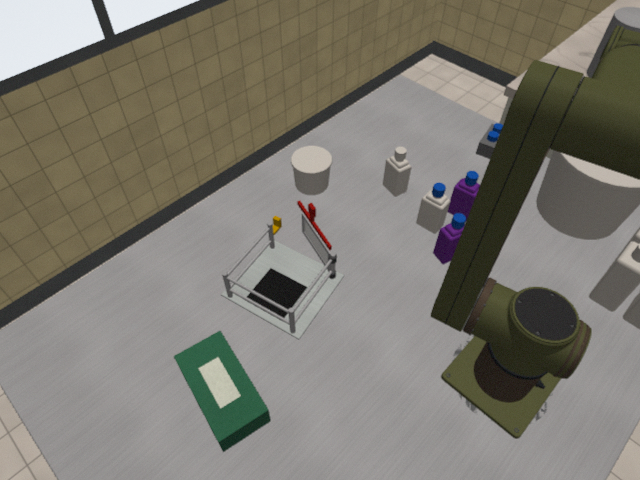

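View pics/wrist0.png

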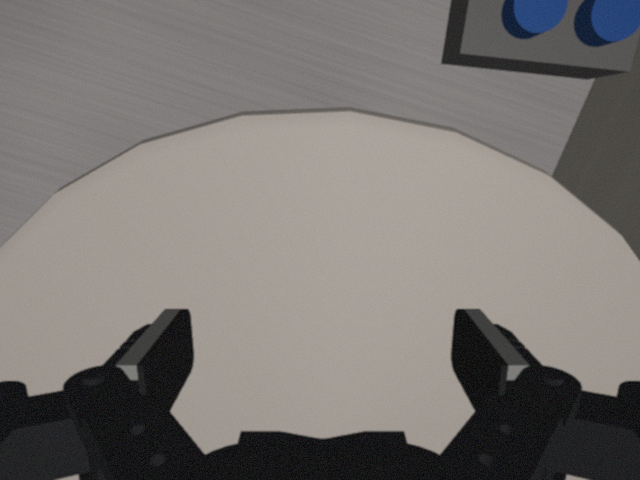

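Scene: the blue-capped white bottle is at (203,300), with purple look-alikes at (187,275) and (156,325). The white-capped bottle is at (252,345), the pen is around (365,250) with the red bar open, and the yellow striker is at (391,259). The side view agrees: sample at (436,205). In the wrist view the gripper hovers over a big white drum.

```bash
cat >> h.py <<'E'
def masks(img):
    hsv=cv2.cvtColor(img,cv2.COLOR_BGR2HSV)
    r=lambda lo,hi: cv2.inRange(hsv,np.array(lo),np.array(hi))
    return dict(blue=r((105,150,60),(125,255,255)),purple=r((130,100,30),(160,255,255)),
      red=r((0,170,80),(6,255,255))|r((174,170,80),(180,255,255)),yellow=r((18,180,120),(32,255,255)),
      black=r((0,0,0),(180,90,30)),green=r((60,80,30),(90,255,255)))
def blobs(m,a=15):
    n,l,s,c=cv2.connectedComponentsWithStats(m)
    return [(s[i],c[i],l==i) for i in range(1,n) if s[i][4]>=a]
E
python3 - <<'E'
from h import *
np.set_printoptions(precision=4,suppress=True)
for n in ['scene','side','wrist']:
    c=dict(np.load('pics/'+n+'0.npz')); W=pts(c)
    for k,m in masks(c['color']).items():
        for s,ce,l in blobs(m):
            P=W[l];P=P[~np.isnan(P[:,0])]
            if len(P)<10: continue
            md=np.median(P,0)
            if md[0]<-.1 or abs(md[1])>.9 or md[0]>1.2 or md[2]<-.02: continue
            print(n,k,s[4],ce.round(0),'med',md,'min',np.percentile(P,3,0),'max',np.percentile(P,97,0))
E
```

```text
scene blue 205 [184. 250.] med [ 0.311  -0.223   0.1557] min [ 0.2948 -0.233   0.1352] max [ 0.3199 -0.2065  0.1623]
scene blue 240 [199. 276.] med [ 0.4134 -0.2816  0.1571] min [ 0.3965 -0.291   0.1375] max [ 0.4233 -0.2637  0.1624]
scene blue 270 [148. 297.] med [ 0.3776 -0.3849  0.1549] min [ 0.3602 -0.3948  0.1357] max [ 0.3852 -0.3695  0.1623]
scene blue 1148 [ 27. 460.] med [ 0.4317 -0.7002  0.0694] min [ 0.3771 -0.7164  0.0532] max [ 0.4813 -0.681   0.0725]
scene purple 772 [183. 275.] med [ 0.3143 -0.2425  0.1045] min [ 0.2827 -0.255   0.0208] max [ 0.3288 -0.1999  0.1258]
scene purple 1889 [156. 331.] med [ 0.3925 -0.3966  0.0759] min [ 0.3466 -0.4055  0.0121] max [ 0.405  -0.3592  0.125 ]
scene red 404 [351. 256.] med [0.613  0.016  0.0955] min [ 0.5277 -0.0062  0.0858] max [0.6846 0.0428 0.1535]
scene yellow 80 [391. 259.] med [0.6853 0.0817 0.0872] min [0.6776 0.078  0.0713] max [0.6925 0.0898 0.1013]
scene black 87 [183.   3.] med [ 0.2027 -0.0213  0.6412] min [ 0.1957 -0.0452  0.6315] max [0.2098 0.0078 0.6473]
scene black 439 [219. 170.] med [0.189  0.04   0.2243] min 
[... 2711 characters left out ...]
blue 1454 [538.  14.] med [ 0.3607 -0.7113  0.0716] min [ 0.3508 -0.7246  0.07  ] max [ 0.3706 -0.6958  0.073 ]
wrist blue 1787 [615.  18.] med [ 0.3727 -0.759   0.0715] min [ 0.361  -0.7724  0.07  ] max [ 0.3837 -0.7435  0.073 ]
wrist black 32177 [316. 422.] med [ 0.2014 -0.6157  0.309 ] min [ 0.1784 -0.6764  0.2555] max [ 0.2185 -0.559   0.3233]
wrist black 95 [509. 336.] med [ 0.2137 -0.6705  0.2596] min [ 0.2132 -0.6719  0.2538] max [ 0.2141 -0.6695  0.2654]
wrist black 29 [544. 474.] med [ 0.2101 -0.6545  0.3132] min [ 0.208  -0.6557  0.3116] max [ 0.2124 -0.6531  0.3145]
wrist black 73 [558. 476.] med [ 0.199  -0.6719  0.2967] min [ 0.1981 -0.6738  0.2952] max [ 0.2003 -0.6703  0.298 ]
```

```bash
python3 - <<'E'
from h import *
np.set_printoptions(precision=4,suppress=True)
allpad=[];st=[]
for n in ['scene','side']:
    c=dict(np.load('pics/'+n+'0.npz')); W=pts(c); M=masks(c['color'])
    for s,ce,l in blobs(M['blue']):
        P=W[l];P=P[P[:,2]>.1575]
        if len(P)>20:
            ct,r=cv2.minEnclosingCircle(P[:,:2].astype(np.float32)); print(n,'cap',ct,r,len(P),P[:,2].mean())
    # white cap, tub by heights
    P=W[(M['black']>0)]; P=P[(abs(P[:,2]-.009)<.006)&(P[:,0]>.45)]
    allpad.append(P); rc=cv2.minAreaRect(P[:,:2].astype(np.float32)); print(n,'pad',rc)
    P=W[M['yellow']>0]; P=P[P[:,2]>.096]; st.append(P); print(n,'striker top',P.mean(0),len(P))
    # red top-of-bar line and tab top
    P=W[M['red']>0]; T=P[(P[:,2]>.145)]; print(' tab top',T.mean(0),len(T))
    B=P[(P[:,2]<.11)&(P[:,2]>.085)]; v=cv2.fitLine(B[:,:2].astype(np.float32),cv2.DIST_HUBER,0,.01,.01).ravel(); print(' bar line',v, 'deg',np.degrees(np.arctan2(v[1],v[0])))
    d=(B[:,:2]-v[2:])@v[:2]; print(' ends',v[2:]+v[:2]*d.min(),v[2:]+v[:2]*d.max(), B[:,2].max())
    print(' bar height along', [(round(x,2),B[abs(d-x)<.012][:,2].max().round(4)) for x in np.linspace(-.08,.08,5) if (abs(d-x)<.012).sum()>2])
    # posts/rails
    P=W.reshape(-1,3); P=P[(P[:,0]>.4)&(P[:,0]<.8)&(P[:,1]>0)&(P[:,1]<.36)&(P[:,2]>.103)&(P[:,2]<.115)]
    k=[]
    for p in P:
        for q in k:
            if np.hypot(*(np.mean(q,0)-p)[:2])<.03: q.append(p);break
        else:k.append([p])
    print(' posts',[(np.mean(q,0).round(3),len(q)) for q in k])
P=np.vstack(allpad); rc=cv2.minAreaRect(P[:,:2].astype(np.float32));print('pad both',rc)
E
```

```text
scene cap (-0.9993894100189209, 0.3537529408931732) 0.02920757792890072 44 0.5268185603570223
scene cap (-0.2505491375923157, 1.0459073781967163) 1.0913864374160767 7910 0.32276669491310345
scene cap (-1.8235011100769043, 0.6916308403015137) 0.0520596019923687 142 0.3761543716723361
scene cap (-0.5872095823287964, 0.20202390849590302) 0.5679993629455566 6238 0.28957278406640385
scene cap (0.30526188015937805, -0.2179902046918869) 0.01642327755689621 86 0.1604217901076489
scene cap (0.4075840711593628, -0.27538082003593445) 0.017241476103663445 113 0.1605344121954405
scene cap (0.37086448073387146, -0.38064077496528625) 0.01537319552153349 117 0.16015091542689516
scene pad ((0.5602819919586182, 0.2134910225868225), (0.09581992775201797, 0.11136683821678162), 18.39337158203125)
scene striker top [0.6853 0.0824 0.0998] 19
 tab top [0.6136 0.0158 0.1511] 46
 bar line [ 0.953  -0.303   0.6132  0.0157] deg -17.639791
 ends [0.5118 0.048 ] [ 0.6904 -0.0088] 0.10992472703239413
 bar height along [(np.float64(-0.08), np.float64(0.0959)), (np.float64(-0.04), np.float64(0.0985)), (np.float64(0.
[... 888 characters left out ...]
] [ 0.6905 -0.0018] 0.10101384855449934
 bar height along [(np.float64(-0.08), np.float64(0.099)), (np.float64(-0.04), np.float64(0.0977)), (np.float64(0.0), np.float64(0.101)), (np.float64(0.04), np.float64(0.0987)), (np.float64(0.08), np.float64(0.0991))]
 posts [(array([0.608, 0.024, 0.11 ]), 10), (array([0.675, 0.117, 0.108]), 23), (array([0.662, 0.171, 0.103]), 1), (array([0.525, 0.062, 0.105]), 1), (array([0.478, 0.079, 0.108]), 29), (array([0.631, 0.311, 0.108]), 27), (array([0.599, 0.305, 0.105]), 1), (array([0.454, 0.172, 0.103]), 1), (array([0.437, 0.267, 0.109]), 28)]
pad both ((0.5529396533966064, 0.2149360626935959), (0.1177457720041275, 0.10896335542201996), 12.008736610412598)
```

```bash
python3 - <<'E'
from h import *
c=dict(np.load('pics/side0.npz'))['color']; cv2.imwrite('pics/sidecrop.png',cv2.resize(c[180:350,200:370],None,fx=3.5,fy=3.5,interpolation=cv2.INTER_CUBIC))
E
```

```text
(no output)
```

View pics/sidecrop.png

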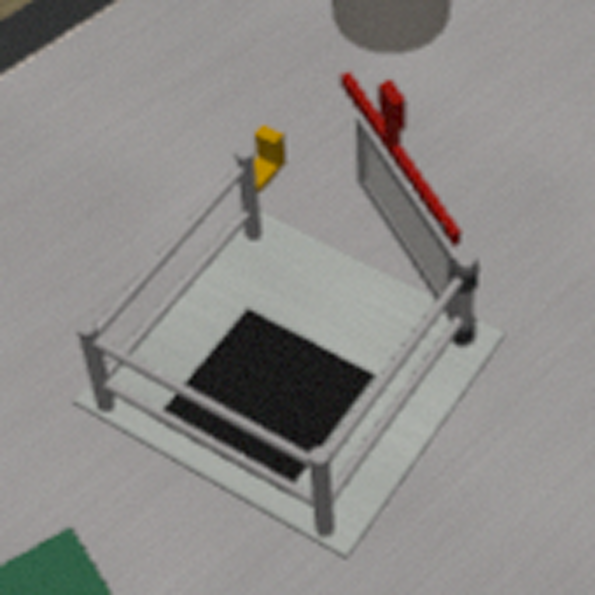

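```bash
cat >> h.py <<'E'
np.set_printoptions(precision=4,suppress=True)
def to(target,yaw=None,R=None):
    p,Rt=tool()
    if R is None: R=Ro.from_euler('xyz',[180,0,yaw],degrees=True)
    print('tcp',p,'d tool',Rt.inv().apply(np.array(target)-p),'rotvec',(Rt.inv()*R).as_rotvec())
E
python3 - <<'E'
from h import *
to([.407,-.2725,.22],17)
E
```

```text
tcp [ 0.1912 -0.6207  0.2303] d tool [ 0.3087 -0.2693  0.0108] rotvec [-0.0016 -0.0001  0.0021]
```

Emit:
move_arm:
  motion:
    - {"x":0.03,"y":-0.026,"z":-0.02,"fingers":-1}
    - {"x":0.06,"y":-0.052,"z":-0.02,"fingers":-1}
    - {"x":0.095,"y":-0.082,"z":-0.02,"fingers":-1}
    - {"x":0.13,"y":-0.113,"z":-0.02,"fingers":-1}
    - {"x":0.165,"y":-0.144,"z":-0.02,"fingers":-1}
  grip_force: 60

```text
invalid input at $.motion[0]: expected keys x, y, z, wx, wy, wz, fingers
```

Emit:
move_arm:
  motion:
    - {"x":0.03,"y":-0.026,"z":-0.02,"wx":0,"wy":0,"wz":0,"fingers":-1}
    - {"x":0.06,"y":-0.052,"z":-0.02,"wx":0,"wy":0,"wz":0,"fingers":-1}
    - {"x":0.095,"y":-0.082,"z":-0.02,"wx":0,"wy":0,"wz":0,"fingers":-1}
    - {"x":0.13,"y":-0.113,"z":-0.02,"wx":0,"wy":0,"wz":0,"fingers":-1}
    - {"x":0.165,"y":-0.144,"z":-0.02,"wx":0,"wy":0,"wz":0,"fingers":-1}
  grip_force: 60

```text
clock: 0.65
eef_pos: [0.307, -0.4329, 0.2502]
orientation: [-179.9, -0.0, 17.1]
contact_force: [0.6, 0.7, 0.4]
gripper_width: 1.003
```

```bash
python3 - <<'E'
from h import *
to([.407,-.2725,.22],17)
E
```

```text
tcp [ 0.307  -0.4329  0.2502] d tool [ 0.1427 -0.1239  0.0305] rotvec [-0.002  -0.0002  0.0015]
```

Emit:
move_arm:
  motion:
    - {"x":0.035,"y":-0.03,"z":0.0,"wx":0,"wy":0,"wz":0,"fingers":-1}
    - {"x":0.07,"y":-0.06,"z":0.0,"wx":0,"wy":0,"wz":0,"fingers":-1}
    - {"x":0.107,"y":-0.093,"z":0.0,"wx":0,"wy":0,"wz":0,"fingers":-1}
    - {"x":0.143,"y":-0.124,"z":0.01,"wx":0,"wy":0,"wz":0,"fingers":-1}
    - {"x":0.143,"y":-0.124,"z":0.02,"wx":0,"wy":0,"wz":0,"fingers":-1}

```text
clock: 1.15
eef_pos: [0.4094, -0.2682, 0.2304]
orientation: [-179.9, -0.1, 17.5]
contact_force: [-0.7, 0.1, 0.4]
gripper_width: 1.0
```

```bash
python3 - <<'E'
from h import *
c=cam('wrist','w1.png'); W=pts(c); M=masks(c['color'])
for s,ce,l in blobs(M['blue'],100):
    P=W[l];P=P[(abs(P[:,2]-.16)<.004)]
    if len(P)>50:
        print(ce,cv2.minEnclosingCircle(P[:,:2].astype(np.float32)),P[:,2].mean(),P[:,:2].min(0),P[:,:2].max(0))
to([.407,-.2725,.127],17)
E
```

```text
[328.4512 261.5376] ((0.40715858340263367, -0.271723210811615), 0.016618290916085243) 0.16159030434634794 [ 0.391 -0.288] [ 0.4231 -0.256 ]
[455.2889 377.9302] ((0.3594968318939209, -0.366069495677948), 0.009251054376363754) 0.1609896932358552 [ 0.3532 -0.3727] [ 0.3658 -0.3594]
[193.9171 393.7514] ((0.3041249215602875, -0.21869826316833496), 0.01534724049270153) 0.16139476483458773 [ 0.289  -0.2306] [ 0.3192 -0.2119]
tcp [ 0.4075 -0.2695  0.228 ] d tool [-0.0013  0.0032  0.101 ] rotvec [-0.0046  0.0014  0.0065]
```

View pics/w1.png

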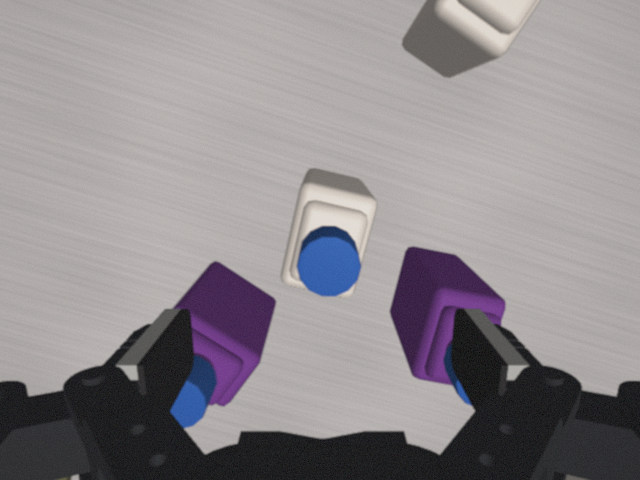

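The wrist view shows the blue cap at (328,262), which puts its centre at (0.407,-0.272). That agrees with the two fixed views, so I'm descending.

Emit:
move_arm:
  motion:
    - {"x":-0.001,"y":0.003,"z":0.03,"wx":0,"wy":0,"wz":0,"fingers":-1}
    - {"x":-0.001,"y":0.003,"z":0.06,"wx":0,"wy":0,"wz":0,"fingers":-1}
    - {"x":-0.001,"y":0.003,"z":0.085,"wx":0,"wy":0,"wz":0,"fingers":-1}
    - {"x":-0.001,"y":0.003,"z":0.1,"wx":0,"wy":0,"wz":0,"fingers":-1}
    - {"x":-0.001,"y":0.003,"z":0.1,"wx":0,"wy":0,"wz":0,"fingers":-1}

```text
clock: 1.7
eef_pos: [0.4053, -0.272, 0.1254]
orientation: [-179.5, 0.3, 17.3]
contact_force: [-1.1, 0.4, 0.2]
gripper_width: 0.998
```

```bash
python3 - <<'E'
from h import *
to([.407,-.272,.127],17)
E
```

```text
tcp [ 0.4053 -0.272   0.1254] d tool [ 0.0016  0.0005 -0.0016] rotvec [-0.0089  0.0045  0.0052]
```

Emit:
move_arm:
  motion:
    - {"x":0.001,"y":0,"z":0,"wx":0,"wy":0,"wz":0,"fingers":0}
    - {"x":0.001,"y":0,"z":0,"wx":0,"wy":0,"wz":0,"fingers":1}
    - {"x":0.001,"y":0,"z":0,"wx":0,"wy":0,"wz":0,"fingers":1}
    - {"x":0.001,"y":0,"z":0,"wx":0,"wy":0,"wz":0,"fingers":1}
    - {"x":0.001,"y":0,"z":0,"wx":0,"wy":0,"wz":0,"fingers":1}
  grip_force: 60

```text
clock: 2.2
eef_pos: [0.4071, -0.2723, 0.1269]
orientation: [-179.6, 0.2, 17.3]
contact_force: [-0.3, 0.5, 4.6]
gripper_width: 0.381
```

Emit:
move_arm:
  motion:
    - {"x":0.0,"y":0,"z":0,"wx":0,"wy":0,"wz":0,"fingers":1}
    - {"x":0.0,"y":0,"z":-0.01,"wx":0,"wy":0,"wz":0,"fingers":1}
    - {"x":0.0,"y":0,"z":-0.025,"wx":0,"wy":0,"wz":0,"fingers":1}
    - {"x":0.0,"y":0,"z":-0.045,"wx":0,"wy":0,"wz":0,"fingers":1}
    - {"x":0.0,"y":0,"z":-0.07,"wx":0,"wy":0,"wz":0,"fingers":1}
  grip_force: 60

```text
clock: 2.7
eef_pos: [0.4068, -0.2721, 0.1973]
orientation: [-179.5, 0.2, 17.3]
contact_force: [0.6, -0.3, -3.5]
gripper_width: 0.382
```

```bash
python3 - <<'E'
from h import *
c=cam('wrist','w2.png');cam('scene','s2.png')
to([.55,.2178,.28],17); print(manip.get_obs()['contact_force'])
E
```

```text
tcp [ 0.4094 -0.2743  0.2019] d tool [ 0.2807 -0.4279 -0.078 ] rotvec [ 0.0007 -0.0016  0.0053]
[ 1.019  -1.3597 -2.476 ]
```

View pics/s2.png

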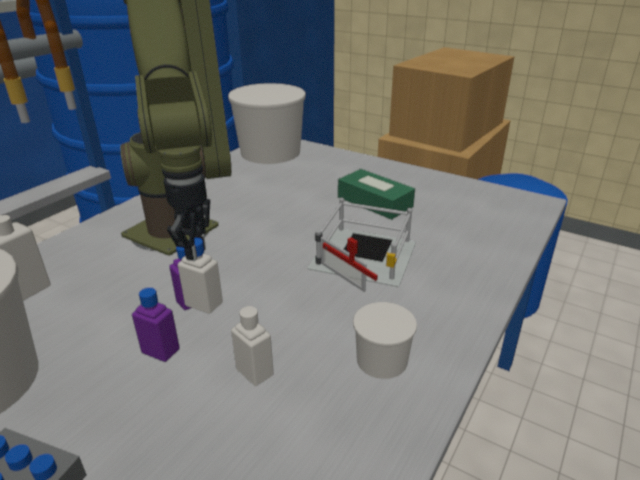

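The bottle is held: opening is 32 mm, weight about 3 N, and it is lifted at (200,278) in the scene view. Carrying it to the pad now.

Emit:
move_arm:
  motion:
    - {"x":0.01,"y":-0.01,"z":-0.025,"wx":0,"wy":0,"wz":0,"fingers":1}
    - {"x":0.028,"y":-0.04,"z":-0.05,"wx":0,"wy":0,"wz":0,"fingers":1}
    - {"x":0.047,"y":-0.072,"z":-0.07,"wx":0,"wy":0,"wz":0,"fingers":1}
    - {"x":0.068,"y":-0.105,"z":-0.078,"wx":0,"wy":0,"wz":0,"fingers":1}
    - {"x":0.09,"y":-0.138,"z":-0.078,"wx":0,"wy":0,"wz":0,"fingers":1}

```text
clock: 3.3
eef_pos: [0.4548, -0.1146, 0.2813]
orientation: [179.9, -0.2, 17.3]
contact_force: [0.3, 0.3, -3.7]
gripper_width: 0.381
```

Emit:
move_arm:
  motion:
    - {"x":0.022,"y":-0.033,"z":0,"wx":0,"wy":0,"wz":0,"fingers":1}
    - {"x":0.044,"y":-0.067,"z":0,"wx":0,"wy":0,"wz":0,"fingers":1}
    - {"x":0.066,"y":-0.1,"z":0,"wx":0,"wy":0,"wz":0,"fingers":1}
    - {"x":0.088,"y":-0.133,"z":0,"wx":0,"wy":0,"wz":0,"fingers":1}
    - {"x":0.11,"y":-0.167,"z":0,"wx":0,"wy":0,"wz":0,"fingers":1}

```text
clock: 3.8
eef_pos: [0.51, 0.0791, 0.2803]
orientation: [179.9, -0.2, 17.3]
contact_force: [-0.1, -0.0, -3.5]
gripper_width: 0.381
```

```bash
python3 - <<'E'
from h import *
to([.55,.2178,.28],17)
E
```

```text
tcp [0.51   0.0791 0.2803] d tool [ 0.0794 -0.1206  0.0002] rotvec [ 0.0025 -0.0029  0.0047]
```

Emit:
move_arm:
  motion:
    - {"x":0.022,"y":-0.033,"z":0,"wx":0,"wy":0,"wz":0,"fingers":1}
    - {"x":0.044,"y":-0.067,"z":0,"wx":0,"wy":0,"wz":0,"fingers":1}
    - {"x":0.064,"y":-0.097,"z":0,"wx":0,"wy":0,"wz":0,"fingers":1}
    - {"x":0.076,"y":-0.115,"z":0,"wx":0,"wy":0,"wz":0,"fingers":1}
    - {"x":0.079,"y":-0.121,"z":0,"wx":0,"wy":0,"wz":0,"fingers":1}

```text
clock: 4.3
eef_pos: [0.5493, 0.2201, 0.2787]
orientation: [179.9, -0.0, 17.4]
contact_force: [0.3, -0.4, -2.9]
gripper_width: 0.376
```

```bash
python3 - <<'E'
from h import *
c=cam('side','d3.png'); cam('wrist','w3.png')
to([.55,.2178,.136],17)
E
```

```text
tcp [0.5491 0.2186 0.279 ] d tool [0.0005 0.0006 0.143 ] rotvec [ 0.0027 -0.0008  0.0061]
```

View pics/d3.png

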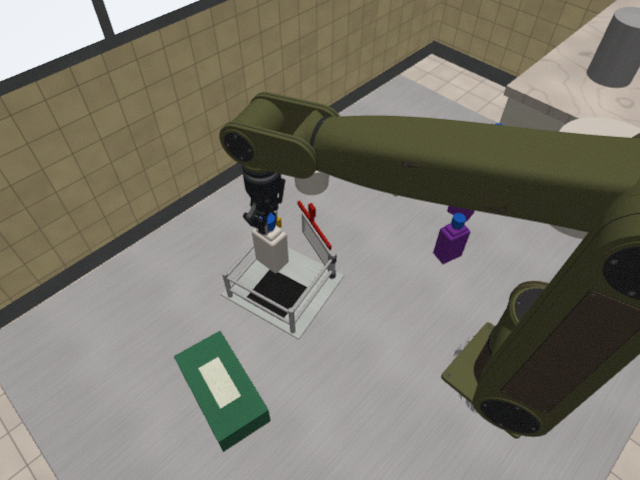

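View pics/w3.png

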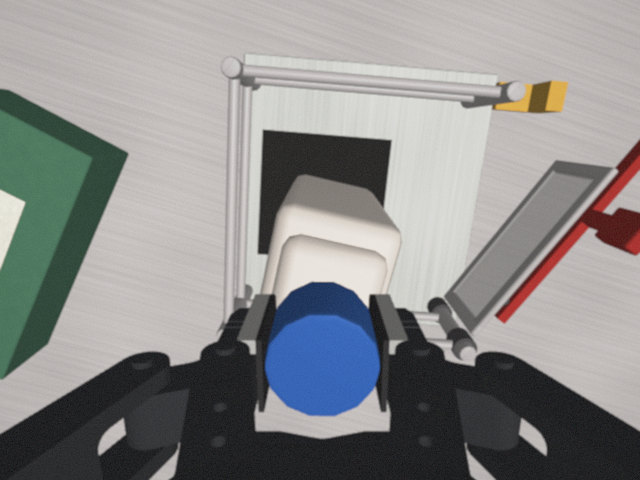

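The bottle hangs upright over the pad (side view (270,248)). The wrist view also shows it over the pad, clear of the rails. Lowering.

Emit:
move_arm:
  motion:
    - {"x":0,"y":0,"z":0.03,"wx":0,"wy":0,"wz":0,"fingers":1}
    - {"x":0,"y":0,"z":0.06,"wx":0,"wy":0,"wz":0,"fingers":1}
    - {"x":0,"y":0,"z":0.09,"wx":0,"wy":0,"wz":0,"fingers":1}
    - {"x":0,"y":0,"z":0.115,"wx":0,"wy":0,"wz":0,"fingers":1}
    - {"x":0,"y":0,"z":0.128,"wx":0,"wy":0,"wz":0,"fingers":1}

```text
clock: 4.9
eef_pos: [0.5474, 0.2164, 0.1478]
orientation: [179.8, 0.2, 17.3]
contact_force: [-0.7, 0.8, -3.3]
gripper_width: 0.381
```

```bash
python3 - <<'E'
from h import *
to([.55,.2178,.136],17)
E
```

```text
tcp [0.5474 0.2164 0.1478] d tool [ 0.0029 -0.0007  0.0118] rotvec [0.0031 0.0042 0.0047]
```

Emit:
move_arm:
  motion:
    - {"x":0.002,"y":0,"z":0.003,"wx":0,"wy":0,"wz":0,"fingers":1}
    - {"x":0.002,"y":0,"z":0.006,"wx":0,"wy":0,"wz":0,"fingers":1}
    - {"x":0.002,"y":0,"z":0.009,"wx":0,"wy":0,"wz":0,"fingers":1}
    - {"x":0.002,"y":0,"z":0.0115,"wx":0,"wy":0,"wz":0,"fingers":1}
    - {"x":0.002,"y":0,"z":0.0115,"wx":0,"wy":0,"wz":0,"fingers":1}

```text
clock: 5.4
eef_pos: [0.5496, 0.217, 0.1369]
orientation: [179.8, 0.2, 17.3]
contact_force: [1.0, -0.2, -2.7]
gripper_width: 0.382
```

Emit:
move_arm:
  motion:
    - {"x":0,"y":0,"z":0.001,"wx":0,"wy":0,"wz":0,"fingers":1}
    - {"x":0,"y":0,"z":0.002,"wx":0,"wy":0,"wz":0,"fingers":1}
    - {"x":0,"y":0,"z":0.002,"wx":0,"wy":0,"wz":0,"fingers":1}
    - {"x":0,"y":0,"z":0.002,"wx":0,"wy":0,"wz":0,"fingers":1}
    - {"x":0,"y":0,"z":0.002,"wx":0,"wy":0,"wz":0,"fingers":1}

```text
clock: 5.9
eef_pos: [0.5504, 0.2173, 0.136]
orientation: [179.8, 0.1, 17.3]
contact_force: [0.8, 0.1, 1.9]
gripper_width: 0.382
```

The force turned positive, so the foot has touched. Releasing.

Emit:
move_arm:
  motion:
    - {"x":0,"y":0,"z":0,"wx":0,"wy":0,"wz":0,"fingers":0}
    - {"x":0,"y":0,"z":0,"wx":0,"wy":0,"wz":0,"fingers":-1}
    - {"x":0,"y":0,"z":0,"wx":0,"wy":0,"wz":0,"fingers":-1}
    - {"x":0,"y":0,"z":0,"wx":0,"wy":0,"wz":0,"fingers":-1}
    - {"x":0,"y":0,"z":0,"wx":0,"wy":0,"wz":0,"fingers":-1}

```text
clock: 6.4
eef_pos: [0.5502, 0.2172, 0.1358]
orientation: [179.8, 0.1, 17.3]
contact_force: [-0.2, 0.1, 0.0]
gripper_width: 1.0
```

Emit:
move_arm:
  motion:
    - {"x":0,"y":0,"z":-0.02,"wx":0,"wy":0,"wz":0,"fingers":-1}
    - {"x":0,"y":0,"z":-0.04,"wx":0,"wy":0,"wz":0,"fingers":-1}
    - {"x":0,"y":0,"z":-0.065,"wx":0,"wy":0,"wz":0,"fingers":-1}
    - {"x":0,"y":0,"z":-0.09,"wx":0,"wy":0,"wz":0,"fingers":-1}
    - {"x":0,"y":0,"z":-0.11,"wx":0,"wy":0,"wz":0,"fingers":-1}

```text
clock: 6.9
eef_pos: [0.5506, 0.2177, 0.2475]
orientation: [179.8, 0.0, 17.3]
contact_force: [0.1, 0.7, -0.0]
gripper_width: 1.001
```

```bash
python3 - <<'E'
from h import *
c=cam('wrist','w4.png'); W=pts(c); M=masks(c['color'])
for s,ce,l in blobs(M['blue'],100):
    P=W[l];P=P[(abs(P[:,2]-.169)<.005)]
    if len(P)>50: print(ce,cv2.minEnclosingCircle(P[:,:2].astype(np.float32)),P[:,2].mean())
P=W[M['red']>0]; print(np.nanmin(P,0),np.nanmax(P,0),len(P))
to([.55,.2178,.136],17)
E
```

```text
[324.0321 251.6714] ((0.5506437420845032, 0.21690329909324646), 0.01673963852226734) 0.1705931001756189
[0.5115 0.0126 0.0944] [0.639  0.0567 0.1068] 1571
tcp [0.5522 0.2182 0.2516] d tool [-0.0029 -0.0006  0.1156] rotvec [ 0.0031 -0.0058  0.0048]
```

View pics/w4.png

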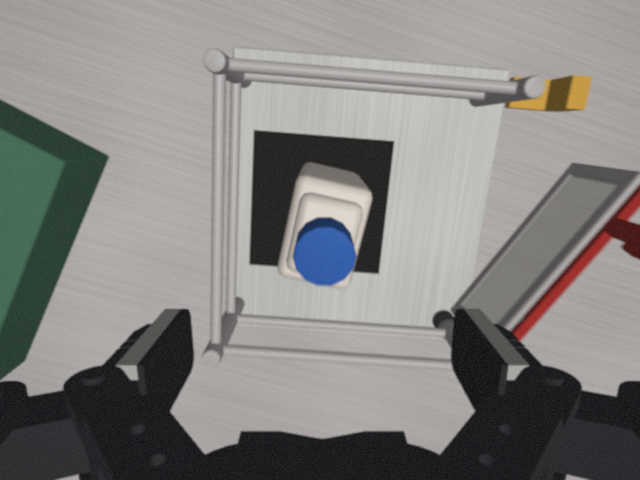

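The bottle stands on the pad, with the cap at (324,252) giving (0.5506,0.2169) and its top at 0.170. Next I move above the tab and turn to the gate's angle.

```bash
python3 - <<'E'
from h import *
c=cv2.imread('pics/w4.png'); 
to([.611,.0205,.235],-17.7)
E
```

```text
tcp [0.5522 0.2182 0.2516] d tool [-0.0026  0.2062  0.0172] rotvec [ 0.0013 -0.0066  0.6104]
```

Emit:
move_arm:
  motion:
    - {"x":0,"y":0.035,"z":0,"wx":0,"wy":0,"wz":0.12,"fingers":-1}
    - {"x":0,"y":0.08,"z":0,"wx":0,"wy":0,"wz":0.25,"fingers":-1}
    - {"x":-0.001,"y":0.125,"z":0.005,"wx":0,"wy":0,"wz":0.38,"fingers":-1}
    - {"x":-0.002,"y":0.17,"z":0.01,"wx":0,"wy":0,"wz":0.5,"fingers":-1}
    - {"x":-0.003,"y":0.206,"z":0.015,"wx":0,"wy":0,"wz":0.61,"fingers":-1}

```text
clock: 7.45
eef_pos: [0.6107, 0.0183, 0.2362]
orientation: [-180.0, -0.4, -18.0]
contact_force: [0.3, 0.4, -0.8]
gripper_width: 0.995
```

```bash
python3 - <<'E'
from h import *
c=cam('wrist','w5.png'); W=pts(c); M=masks(c['color'])
P=W[M['red']>0]; P=P[~np.isnan(P[:,0])]
T=P[(P[:,2]>.147)]; print('tab top',len(T),T.mean(0),cv2.minAreaRect(T[:,:2].astype(np.float32)))
B=P[(P[:,2]<.105)]; v=cv2.fitLine(B[:,:2].astype(np.float32),cv2.DIST_HUBER,0,.01,.01).ravel();print(np.degrees(np.arctan2(v[1],v[0])),v)
to([.611,.0205,.118],-17.7)
E
```

```text
tab top 471 [0.6107 0.0195 0.1544] ((0.6093921065330505, 0.019883709028363228), (0.0060681505128741264, 0.0255415216088295), 71.81806945800781)
-18.285322 [ 0.9495 -0.3137  0.5852  0.0281]
tcp [0.6113 0.0139 0.235 ] d tool [-0.0031 -0.0065  0.117 ] rotvec [ 0.0031 -0.0064 -0.0116]
```

View pics/w5.png

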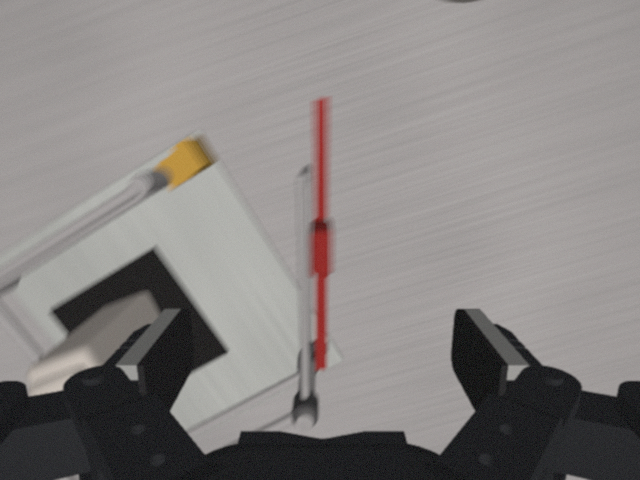

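The wrist view is slightly blurred. It shows the tab at (320,245), centred between the jaws, with its centre near (0.610,0.020), which agrees with the fixed views. Descending.

Emit:
move_arm:
  motion:
    - {"x":-0.003,"y":-0.006,"z":0,"wx":0,"wy":0,"wz":-0.01,"fingers":-1}
    - {"x":-0.003,"y":-0.006,"z":0.03,"wx":0,"wy":0,"wz":-0.01,"fingers":-1}
    - {"x":-0.003,"y":-0.006,"z":0.07,"wx":0,"wy":0,"wz":-0.01,"fingers":-1}
    - {"x":-0.003,"y":-0.006,"z":0.1,"wx":0,"wy":0,"wz":-0.01,"fingers":-1}
    - {"x":-0.003,"y":-0.006,"z":0.117,"wx":0,"wy":0,"wz":-0.01,"fingers":-1}

```text
clock: 8.0
eef_pos: [0.6086, 0.0214, 0.1142]
orientation: [179.8, -0.1, -17.7]
contact_force: [-0.0, 0.1, -0.6]
gripper_width: 0.996
```

```bash
python3 - <<'E'
from h import *
to([.610,.020,.118],-17.9); print(manip.get_obs()['joints'])
E
```

```text
tcp [0.6086 0.0214 0.1142] d tool [ 0.0017  0.0009 -0.0038] rotvec [ 0.0043 -0.0012  0.004 ]
[ -2.9226   7.7022 105.6417  -0.2763  66.6536 104.858 ]
```

Emit:
move_arm:
  motion:
    - {"x":0.001,"y":0,"z":-0.003,"wx":0,"wy":0,"wz":0,"fingers":0.0}
    - {"x":0.001,"y":0,"z":-0.003,"wx":0,"wy":0,"wz":0,"fingers":0.5}
    - {"x":0.001,"y":0,"z":-0.003,"wx":0,"wy":0,"wz":0,"fingers":1}
    - {"x":0.001,"y":0,"z":-0.003,"wx":0,"wy":0,"wz":0,"fingers":1}
    - {"x":0.001,"y":0,"z":-0.003,"wx":0,"wy":0,"wz":0,"fingers":1}
  grip_force: 40

```text
clock: 8.5
eef_pos: [0.6106, 0.0212, 0.1188]
orientation: [179.8, -0.2, -17.7]
contact_force: [4.3, 7.8, 2.1]
gripper_width: 0.141
```

```bash
cat >> h.py <<'E'
# pen model
H=np.array([.479,.075]); YAW=12.4
def gatepose(g,th,dz=.0,yo=-.012):
    """tab centre and tool R for gate angle g, latch th (rad)"""
    a=np.radians(YAW)-g
    ex=np.array([np.cos(a),np.sin(a),0]); ey=np.array([-np.sin(a),np.cos(a),0]); ez=np.array([0,0,1.])
    bx=np.cos(th)*ex+np.sin(th)*ez; bz=-np.sin(th)*ex+np.cos(th)*ez
    c=np.r_[H,0]+.05*ex+yo*ey+.088*ez+.09*bx+.048*bz
    R=np.stack([bx,-ey,-bz],1)
    return c,Ro.from_matrix(R)
E
python3 - <<'E'
from h import *
p,R=tool(); o=manip.get_obs(); print(p,R.as_euler('xyz',degrees=True),o['contact_force'],o['gripper_width']*85)
g=.525
for gg in (.50,.51,.525,.54):
    c,Rg=gatepose(gg,0); print(gg,c, 'tcp off in tab frame',Rg.inv().apply(p-c))
E
```

```text
[0.6106 0.0212 0.1188] [179.8181  -0.2233 -17.676 ] [4.2562 7.7685 2.1113] 11.983048898354891
0.5 [0.6101 0.0243 0.136 ] tcp off in tab frame [0.0014 0.0029 0.0172]
0.51 [0.6095 0.023  0.136 ] tcp off in tab frame [0.0015 0.0014 0.0172]
0.525 [0.6087 0.021  0.136 ] tcp off in tab frame [ 0.0017 -0.0007  0.0172]
0.54 [0.6079 0.0191 0.136 ] tcp off in tab frame [ 0.0019 -0.0028  0.0172]
```

The tab is held at 12.0 mm and matches the geometry with the gate at about 0.52 rad. Now working out the lift arc, then the swing.

```bash
cat >> h.py <<'E'
OFF=np.array([.0017,-.0007,.0172])
def plan(seq):
    p,Rt=tool(); o=manip.get_obs(); print('tcp',p,'F',o['contact_force'],'M',o['moment'],'w',o['gripper_width'])
    for g,th in seq:
        c,R=gatepose(g,th); t=c+R.apply(OFF)
        d=Rt.inv().apply(t-p); w=(Rt.inv()*R).as_rotvec()
        print((g,th),d.round(4),w.round(3))
E
python3 - <<'E'
from h import *
plan([(.52,.0),(.52,.06),(.52,.12),(.52,.18),(.52,.24),(.52,.28)])
E
```

```text
tcp [0.6106 0.0212 0.1188] F [4.2562 7.7685 2.1113] M [ 1.1973 -0.5631  0.0029] w 0.14097704586299872
(0.52, 0.0) [ 0.     -0.0007  0.    ] [ 0.003 -0.004 -0.005]
(0.52, 0.06) [-0.002  -0.0007 -0.0054] [ 0.003  0.056 -0.005]
(0.52, 0.12) [-0.0043 -0.0007 -0.0107] [ 0.003  0.116 -0.005]
(0.52, 0.18) [-0.0069 -0.0006 -0.0159] [ 0.004  0.176 -0.005]
(0.52, 0.24) [-0.0098 -0.0006 -0.0209] [ 0.004  0.236 -0.005]
(0.52, 0.28) [-0.012  -0.0006 -0.0242] [ 0.004  0.276 -0.004]
```

Emit:
move_arm:
  motion:
    - {"x":-0.002,"y":-0.001,"z":-0.005,"wx":0,"wy":0.06,"wz":0,"fingers":1}
    - {"x":-0.004,"y":-0.001,"z":-0.011,"wx":0,"wy":0.12,"wz":0,"fingers":1}
    - {"x":-0.007,"y":-0.001,"z":-0.016,"wx":0,"wy":0.18,"wz":0,"fingers":1}
    - {"x":-0.01,"y":-0.001,"z":-0.021,"wx":0,"wy":0.24,"wz":0,"fingers":1}
    - {"x":-0.012,"y":-0.001,"z":-0.024,"wx":0,"wy":0.28,"wz":0,"fingers":1}

```text
clock: 9.0
eef_pos: [0.5991, 0.0255, 0.1432]
orientation: [179.8, -16.4, -17.6]
contact_force: [1.1, -2.2, -3.2]
gripper_width: 0.138
```

```bash
python3 - <<'E'
from h import *
c=cam('scene','s6.png'); cv2.imwrite('pics/s6c.png',cv2.resize(c['color'][150:330,260:460],None,fx=3,fy=3))
plan([(x,.28) for x in (.49,.44,.38,.32,.26)])
E
```

```text
tcp [0.5989 0.0257 0.1435] F [ 1.2007 -2.2789 -3.1352] M [-0.1137 -0.2249  0.1486] w 0.1346558731932176
(0.49, 0.28) [ 0.0006 -0.0038  0.0007] [ 0.013 -0.008 -0.032]
(0.44, 0.28) [ 0.0007 -0.0103  0.0007] [ 0.027 -0.008 -0.08 ]
(0.38, 0.28) [ 0.0005 -0.0181  0.0006] [ 0.044 -0.008 -0.137]
(0.32, 0.28) [-0.0001 -0.0258  0.0004] [ 0.061 -0.008 -0.195]
(0.26, 0.28) [-0.0012 -0.0336  0.0001] [ 0.077 -0.008 -0.253]
```

View pics/s6c.png

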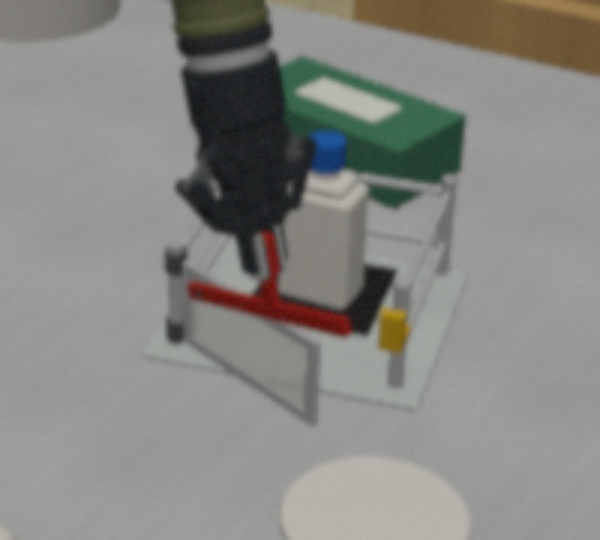

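The crop shows the red bar raised, with its free end at (345,325) well above the leaf. Swinging the gate.

Emit:
move_arm:
  motion:
    - {"x":0.001,"y":-0.004,"z":0.001,"wx":0.013,"wy":0,"wz":-0.032,"fingers":1}
    - {"x":0.001,"y":-0.01,"z":0.001,"wx":0.027,"wy":0,"wz":-0.08,"fingers":1}
    - {"x":0.0,"y":-0.018,"z":0.001,"wx":0.044,"wy":0,"wz":-0.137,"fingers":1}
    - {"x":0.0,"y":-0.026,"z":0,"wx":0.061,"wy":0,"wz":-0.195,"fingers":1}
    - {"x":-0.001,"y":-0.034,"z":0,"wx":0.077,"wy":0,"wz":-0.253,"fingers":1}

```text
clock: 9.55
eef_pos: [0.6082, 0.0584, 0.143]
orientation: [179.9, -16.4, -2.3]
contact_force: [-0.5, -0.8, -0.6]
gripper_width: 0.135
```

```bash
python3 - <<'E'
from h import *
plan([(x,.28) for x in (.21,.16,.11,.07,.035)])
E
```

```text
tcp [0.6082 0.0584 0.143 ] F [-0.5135 -0.7982 -0.5515] M [-0.1078  0.338   0.0177] w 0.13469625627324433
(0.21, 0.28) [ 0.0002 -0.0061  0.0001] [ 0.015 -0.007 -0.045]
(0.16, 0.28) [ 0.0003 -0.0126  0.0001] [ 0.029 -0.007 -0.093]
(0.11, 0.28) [ 0.0001 -0.0191  0.0001] [ 0.043 -0.007 -0.141]
(0.07, 0.28) [-0.0003 -0.0243 -0.0001] [ 0.054 -0.006 -0.18 ]
(0.035, 0.28) [-0.0009 -0.0288 -0.0002] [ 0.064 -0.006 -0.213]
```

Emit:
move_arm:
  motion:
    - {"x":0,"y":-0.006,"z":0,"wx":0.015,"wy":0,"wz":-0.045,"fingers":1}
    - {"x":0,"y":-0.0125,"z":0,"wx":0.029,"wy":0,"wz":-0.093,"fingers":1}
    - {"x":0,"y":-0.019,"z":0,"wx":0.043,"wy":0,"wz":-0.141,"fingers":1}
    - {"x":0,"y":-0.024,"z":0,"wx":0.054,"wy":0,"wz":-0.18,"fingers":1}
    - {"x":-0.001,"y":-0.029,"z":0,"wx":0.064,"wy":0,"wz":-0.213,"fingers":1}

```text
clock: 10.05
eef_pos: [0.6088, 0.0875, 0.143]
orientation: [180.0, -16.4, 10.5]
contact_force: [1.6, -1.9, -0.5]
gripper_width: 0.136
```

```bash
python3 - <<'E'
from h import *
plan([(x,.28) for x in (.04,.02,.01,0,-.01)])
E
```

```text
tcp [0.6088 0.0875 0.143 ] F [ 1.5744 -1.925  -0.5231] M [-0.28    0.0522  0.0337] w 0.13617790071269817
(0.04, 0.28) [-0.0004  0.0008 -0.    ] [-0.001 -0.006  0.006]
(0.02, 0.28) [-0.0002 -0.0018  0.    ] [ 0.004 -0.006 -0.013]
(0.01, 0.28) [-0.0001 -0.0031  0.0001] [ 0.007 -0.006 -0.022]
(0, 0.28) [-0.     -0.0044  0.0001] [ 0.01  -0.006 -0.032]
(-0.01, 0.28) [ 0.     -0.0057  0.0001] [ 0.013 -0.006 -0.042]
```

Emit:
move_arm:
  motion:
    - {"x":0,"y":-0.002,"z":0,"wx":0.004,"wy":0,"wz":-0.013,"fingers":1}
    - {"x":0,"y":-0.003,"z":0,"wx":0.007,"wy":0,"wz":-0.022,"fingers":1}
    - {"x":0,"y":-0.0045,"z":0,"wx":0.01,"wy":0,"wz":-0.032,"fingers":1}
    - {"x":0,"y":-0.0055,"z":0,"wx":0.01,"wy":0,"wz":-0.035,"fingers":1}
    - {"x":0,"y":-0.0055,"z":0,"wx":0.01,"wy":0,"wz":-0.035,"fingers":1}

```text
clock: 10.55
eef_pos: [0.6081, 0.0926, 0.1432]
orientation: [179.9, -16.4, 12.6]
contact_force: [2.5, -1.7, -2.6]
gripper_width: 0.134
```

```bash
python3 - <<'E'
from h import *
c=cam('scene','s7.png'); cv2.imwrite('pics/s7c.png',cv2.resize(c['color'][150:330,260:460],None,fx=3,fy=3))
c=cam('wrist','w7.png')
plan([(0,x) for x in (.28,.22,.16,.1,.05,0)])
E
```

```text
tcp [0.608  0.0926 0.1432] F [ 2.1188 -2.7524 -0.8599] M [-0.4461 -0.2217  0.2311] w 0.13515988022451664
(0, 0.28) [-0.0003  0.0008  0.0002] [ 0.001 -0.007  0.003]
(0, 0.22) [0.0014 0.0008 0.0058] [ 0.001 -0.067  0.003]
(0, 0.16) [0.0027 0.0008 0.0114] [ 0.001 -0.127  0.003]
(0, 0.1) [0.0037 0.0008 0.0171] [ 0.001 -0.187  0.003]
(0, 0.05) [0.0042 0.0008 0.0219] [ 0.001 -0.237  0.003]
(0, 0) [0.0045 0.0008 0.0268] [ 0.001 -0.287  0.003]
```

View pics/s7c.png

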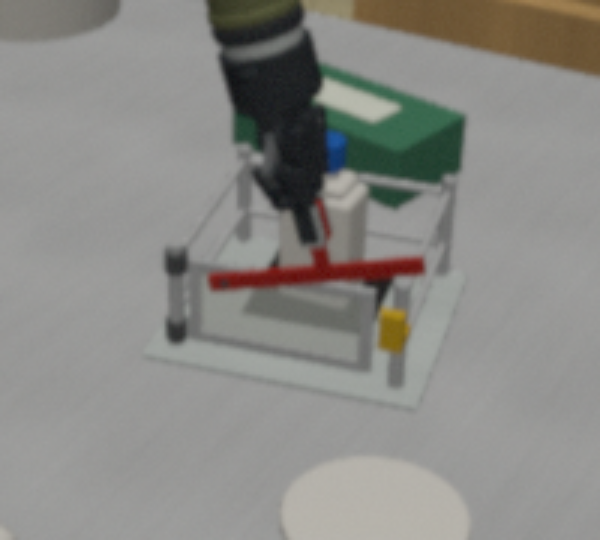

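View pics/w7.png

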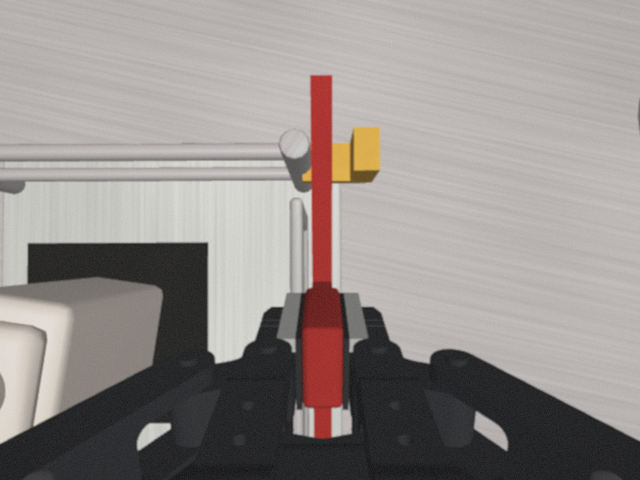

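The gate is shut. In the wrist view the raised bar (321,150) lies between the post (295,150) and the yellow striker (366,150), directly above the catch. Lowering.

Emit:
move_arm:
  motion:
    - {"x":0.0015,"y":0,"z":0.006,"wx":0,"wy":-0.067,"wz":0,"fingers":1}
    - {"x":0.003,"y":0,"z":0.0115,"wx":0,"wy":-0.127,"wz":0,"fingers":1}
    - {"x":0.0035,"y":0,"z":0.017,"wx":0,"wy":-0.187,"wz":0,"fingers":1}
    - {"x":0.004,"y":0,"z":0.022,"wx":0,"wy":-0.237,"wz":0,"fingers":1}
    - {"x":0.0045,"y":0,"z":0.025,"wx":0,"wy":-0.27,"wz":0,"fingers":1}

```text
clock: 11.15
eef_pos: [0.6197, 0.0951, 0.1203]
orientation: [179.9, -0.9, 12.6]
contact_force: [1.4, -2.6, -2.7]
gripper_width: 0.135
```

```bash
python3 - <<'E'
from h import *
plan([(0,x) for x in (.02,0)])
E
```

```text
tcp [0.6197 0.0951 0.1203] F [ 1.4216 -2.6418 -2.6515] M [-0.1899 -0.245   0.2361] w 0.13542515077768366
(0, 0.02) [-0.0006  0.0007 -0.0003] [0.002 0.005 0.003]
(0, 0) [-0.      0.0007  0.0015] [ 0.002 -0.015  0.003]
```

Emit:
move_arm:
  motion:
    - {"x":0,"y":0,"z":0.001,"wx":0,"wy":-0.01,"wz":0,"fingers":1}
    - {"x":0,"y":0,"z":0.001,"wx":0,"wy":-0.01,"wz":0,"fingers":0.3}
    - {"x":0,"y":0,"z":0.001,"wx":0,"wy":-0.01,"wz":0,"fingers":-0.3}
    - {"x":0,"y":0,"z":0.001,"wx":0,"wy":-0.01,"wz":0,"fingers":-0.3}
    - {"x":0,"y":0,"z":0.001,"wx":0,"wy":-0.01,"wz":0,"fingers":-0.3}

```text
clock: 11.65
eef_pos: [0.6194, 0.0952, 0.1196]
orientation: [179.9, -0.3, 12.6]
contact_force: [0.6, 0.1, 0.5]
gripper_width: 0.651
```

Emit:
move_arm:
  motion:
    - {"x":0,"y":0,"z":-0.02,"wx":0,"wy":0,"wz":0,"fingers":-0.3}
    - {"x":0,"y":0,"z":-0.045,"wx":0,"wy":0,"wz":0,"fingers":-0.3}
    - {"x":0,"y":0,"z":-0.075,"wx":0,"wy":0,"wz":0,"fingers":-0.3}
    - {"x":0,"y":0,"z":-0.1,"wx":0,"wy":0,"wz":0,"fingers":-0.3}
    - {"x":0,"y":0,"z":-0.12,"wx":0,"wy":0,"wz":0,"fingers":-0.3}

```text
clock: 12.15
eef_pos: [0.619, 0.0953, 0.2421]
orientation: [179.9, -0.5, 12.6]
contact_force: [-0.1, -0.7, 1.1]
gripper_width: 0.649
```

```bash
python3 - <<'E'
from h import *
print(manip.get_obs()['contact_force'])
c=cam('scene','s8.png'); cv2.imwrite('pics/s8c.png',cv2.resize(c['color'][150:330,260:460],None,fx=3,fy=3))
c=cam('wrist','w8.png'); W=pts(c); M=masks(c['color'])
P=W[M['red']>0]; P=P[~np.isnan(P[:,0])]; B=P[(P[:,2]<.115)]
v=cv2.fitLine(B[:,:2].astype(np.float32),cv2.DIST_HUBER,0,.01,.01).ravel();print('bar yaw',np.degrees(np.arctan2(v[1],v[0])))
d=(B[:,:2]-H)@[np.cos(np.radians(YAW)),np.sin(np.radians(YAW))]
print('bar z slope',np.polyfit(d,B[:,2],1),d.min(),d.max(), 'z range',np.percentile(B[:,2],[5,95]))
P=W[M['yellow']>0]; print('yellow zmax',np.nanpercentile(P[:,2],95))
E
```

```text
[-0.1484 -0.7077  1.0623]
bar yaw 12.7098675
bar z slope [-0.001   0.0969] 0.037650050286660346 0.2253834008828875 z range [0.0957 0.0979]
yellow zmax nan
  return np.nanmean(a, axis, out=out, keepdims=keepdims)
```

View pics/s8c.png

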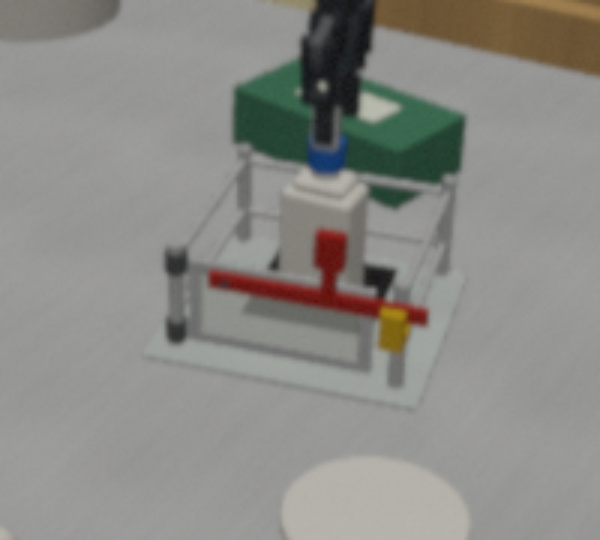

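View pics/w8.png

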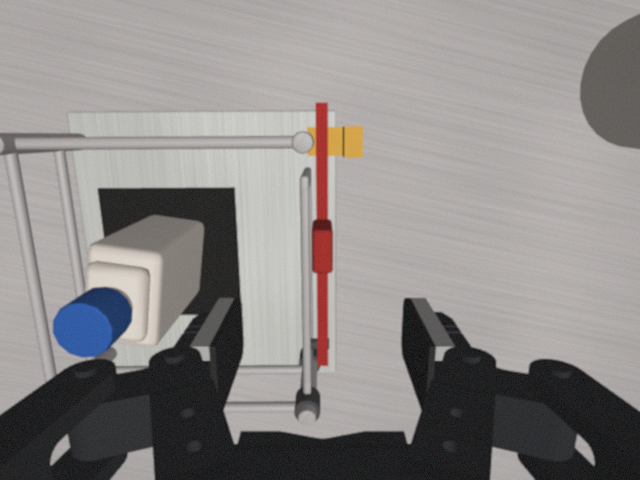

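The bar is level and behind the yellow striker at (393,330), the gate is shut, and the bottle is upright on the pad. One last look to check the bottle and bystanders, then I hand in.

```bash
python3 - <<'E'
from h import *
c=cam('scene'); W=pts(c); a=dict(np.load('pics/scene0.npz'))
d=cv2.absdiff(c['color'],a['color']).max(2)
for n,(x0,y0,x1,y1) in dict(stock=(228,300,280,388),tub=(348,300,420,380),carton_left=(335,170,348,205)).items(): print(n,'px changed',(d[y0:y1,x0:x1]>40).sum())
M=masks(c['color'])['blue']; P=W[M>0]; P=P[(P[:,2]>.165)&(P[:,2]<.175)&(P[:,0]>.45)]; print('cap',len(P),P.mean(0))
c=cam('wrist'); W=pts(c); P=W[masks(c['color'])['blue']>0]; P=P[(P[:,2]>.165)&(P[:,2]<.176)]; print('cap wrist',P.mean(0))
print(manip.get_obs()['clock'],manip.get_obs()['contact_force'])
print(manip.close_job())
E
```

```text
stock px changed 0
tub px changed 0
carton_left px changed 0
cap 10 [0.5543 0.2045 0.1672]
cap wrist [0.5524 0.2149 0.1705]
12.35 [ 0.3923  0.438  -0.865 ]
the job is handed in; nothing more can be done
None
```

I stood the blue-capped bottle on the pad and let go of it. I then lifted the latch bar by its tab, swung the gate shut, lowered the bar into the catch, backed off and handed the job in at 12.35 s. The interface gives no verdict.

**Bottle:** right after release, the wrist camera put the cap centre at (0.551, 0.217), within 2 mm of the estimated pad centre (0.550, 0.218). Its top was at 0.170 m, as expected for a bottle standing on the pad.

**Gate and latch:** the bar's yaw was 12.7° against 12.4° for the pen. Its height slope was −0.001, so it is down and level. It sits between the post and the striker, and the gripper was clear of everything.

**Bystanders:** the images of the white-capped bottle and the tub did not change from the start. I checked only the left edge of the carton, which did not change either.

**Disagreement:** the last scene-camera cap reading was (0.554, 0.205). It came from only 10 visible pixels on the near rim of the cap, partly hidden by the gripper. The last wrist reading was (0.552, 0.215), so I trusted that one. Both are well within the 36 mm tolerance.

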